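Open the canted tin and put the sanding block away

TASK

Put the yellow sanding block away in the steel tin that leans on the plywood stand: first lift the tin's loose lid off by its black knob and lay it flat, knob up, on the middle of the round black mat that has no marking gauge on it, then lower the block into the tin and leave it there with the lid off. Set both lid and block down gently rather than letting them drop, and leave the gauge, the pliers and the spirit level where they are.

Things in the scene. Friction and masses are not known exactly. Their poses are not given: they have to be found in the camera images.
- stand: fixed plywood stand, base 190 x 170 mm, at another place and yaw each time; its sloping board carries the tin leaning 32 degrees, roughly towards the robot's right. Origin on the bench under the centre of the tin's bottom; x points to the high side of the slope (the tin leans to -x), z up.
- tin: round steel tin fixed on the stand: outer diameter 152 mm, wall 4 mm (inner diameter 144 mm), 85 mm tall, bottom 5 mm thick (inside depth 80 mm). Origin at the centre of its underside, 60 mm above the bench; its z axis is the tin's own axis, pointing out of the mouth, 32 degrees from vertical; y is level.
- tin_mouth (a point): centre of the tin's mouth, in the plane of the rim, 85 mm along the tin's z axis from its origin.
- lid: loose lid, about 180 g: aluminium disc of 162 mm diameter; below it a plug of 130 mm diameter that sits loosely in the tin's mouth; on top a black round knob of 30 mm diameter. Origin at the centre of the plug's underside, z up through the knob: plug z = 0 to 8 mm, disc 8 to 14, knob 14 to 52. Starts on the tin's rim, tilted with it; laid flat it stands on the plug.
- lid_knob (a point): middle of the lid's knob, on the lid's axis, 36 mm above the lid's origin: the point to grip.
- mat_a: one of two alike fixed round black rubber mats, 184 mm diameter, 5 mm thick; origin at the centre of its underside on the bench. One mat lies to the left and one to the right, which is which varies.
- mat_b: the other black mat, same size and origin. The marking gauge lies on one of the two mats, either one; the other is free.
- block: yellow sanding block with a dark sole, 90 (x) x 45 (y) x 32 (z) mm, about 120 g, lying flat on the bench to the left or right of the stand. Origin at the centre of its underside, x along its length.
- block_center (a point): centre of the sanding block, 16 mm above its origin.
- gauge: bystander: wooden marking gauge, 180 mm long beam 18 mm high with a dark 60 x 30 mm fence, 56 mm tall with its brass screw, lying across one of the mats. Origin at the middle of the beam's underside, x along the beam.
- pliers: bystander: red-handled pliers, 168 mm long, 60 mm wide, 16 mm high, lying on the bench on the other side of the stand from the block. Origin at mid-length on the bench, x towards the jaws.
- level: bystander: blue plastic spirit level, 200 x 28 mm, 50 mm tall, standing on the bench between the mats. Origin at the centre of its underside, x along its length.
Mind the look-alikes: they are no part of the job. What is shaped like the mat_a but blue or orange is not meant.

How it is judged (in metres and radians):
On the way, in this order (a step that is already met when the one before it is completed fails the run):
1. the lid is held by its knob, lifted clear of the tin (distance between lid and tin_mouth above 0.03 m and contact force between the fingers and lid above 0.5 N and distance between the grasp point and lid_knob below 0.03 m), for 0.1 s.
2. the lid, still held, is set down level, knob up, on the mat without the gauge (((horizontal distance between lid and mat_a below 0.03 m and horizontal distance between gauge and mat_b below 0.06 m) or (horizontal distance between lid and mat_b below 0.03 m and horizontal distance between gauge and mat_a below 0.06 m)) and angle between lid's own z axis and vertical below 0.2 rad and height (world z) of lid below 0.02 m and contact force between the fingers and lid above 0.3 N), for 0.1 s.
3. the block, still held, has been lowered into the tin (x of block_center in the frame of tin between -0.05 and 0.05 m and y of block_center in the frame of tin between -0.05 and 0.05 m and z of block_center in the frame of tin below 0.055 m and contact force between the fingers and block above 0.3 N), for 0.1 s.
At the end, for the whole second after the job is handed in: The lid lies flat (within 0.08 rad), knob up, released and at rest, its centre within 30 mm of the centre of the mat that has no gauge on it; the block lies at rest inside the tin, its centre within 50 mm of the tin's axis in x and y and less than 45 mm above the tin's underside, released (((horizontal distance between lid and mat_a below 0.03 m and horizontal distance between gauge and mat_b below 0.06 m) or (horizontal distance between lid and mat_b below 0.03 m and horizontal distance between gauge and mat_a below 0.06 m)) and angle between lid's own z axis and vertical below 0.08 rad and height (world z) of lid below 0.01 m and linear speed of each of lid, block below 0.01 m/s and x of block_center in the frame of tin between -0.05 and 0.05 m and y of block_center in the frame of tin between -0.05 and 0.05 m and z of block_center in the frame of tin between 0.01 and 0.045 m); the robot touches nothing.
It fails at once if the lid is let go in the air more than about 20 mm above the mat (contact force between lid and anything else below 0.005 N and distance of lid from where it was at the start of the episode above 0.06 m and height (world z) of lid above 0.025 m).
It fails at once if the block is let go in the air: more than about 25 mm above the tin's inner floor, or outside the tin more than 25 mm above the bench (contact force between block and anything else below 0.005 N and distance of block from where it was at the start of the episode above 0.06 m and height (world z) of block above 0.025 m and z of block in the frame of tin above 0.03 m).
It fails at once if the gauge, the pliers or the level is shifted by more than 20 mm (distance of any of gauge, pliers, level from where it was at the start of the episode above 0.02 m).
It also fails if it takes over 69 s, if anything falls off the work surface, if the arm or the gripper's body presses on something with over 40 N, if the wrist force passes 120 N, or if a joint passes its speed limit or range.

ROBOT

A 6-joint arm with a two-finger parallel gripper is mounted at the origin on the work surface. World frame = base frame: x ahead of the robot, y to its left, z up, the work surface at z = 0. Lengths are in m, angles in degrees, forces in N, time in s.
With the tool pointing down it reaches from about 0.375 to 0.925 m from the base axis. Payload 5.7 kg.
Tool frame: the origin (TCP) lies midway between the tips of the shut fingers; the grasp point (between the pads) lies 19 mm behind it (r.grip_depth is the distance from the TCP to the grasp point, in m); x points along the fingers, y is the direction in which the jaws open and shut, and the axes are right-handed (so a half turn about x gives the same grasp; the last joint's range is limited). The gripper opens to 85 mm and grips with 20 to 120 N. Pads are 22 mm wide; open, the fingers measure 114 mm over their backs; the gripper's body (76 mm by 85 mm) begins 54 mm behind the grasp point. The pads swing forward as they close: fully open they stand 13 mm farther back than shut.
Start: joints at [67.947, 20.558, 86.54, -0, 72.909, -6.595], TCP at [0.16, 0.578, 0.231] pointing down, gripper open.
Joint ranges: [-170.27, 170.27], [-57.76, 135], [12.27, 136.19], [-55.21, 235.2], [11.17, 155.16], [-170.74, 170.74]. Speed limits (degrees/s): [136.94, 136.94, 180, 180, 180, 180].

INTERFACE

Orientations are given as [roll, pitch, yaw] about the fixed x, y, z axes, in that order (R = Rz(yaw) Ry(pitch) Rx(roll)).
In Python, from workcell import r gives the robot as it stands.
- The arm moves only by the shell command python3 -m pendant 'ROWS' [FORCE]. ROWS is JSON, a list of rows, each a list of 5 numbers: the finger opening in m, from 0 to 0.0854, then the shift along the tool's x, y, z in m, then the turn about the tool's x in degrees. A call has 1 to 8 rows; each row is the pose to reach, as a shift and turn from the pose measured when the call began, along the tool's axes at that moment; what a row does not reach only later rows make up. A row lasts 1/10 s, in which the tool goes at most 50 mm and 8.59 degrees, less where a joint would pass 70% of its speed; a pose out of reach is approached as far as the arm can. A call with a gripper value outside its range is refused whole. The fingers move at their own pace and stop on an object; FORCE is the grip in N (left out, the last holds). Time passes only in rows, so rows that repeat a pose let the fingers close. It gives the time, the measured TCP pose, the force and the opening at its end, in the units of the state.
- r.observe(): the state, without advancing time (a new reading comes with each control period).
- r.capture(name): name is "scene" or "top" or "wrist"; returns the picture (400x640x3 uint8, red, green, blue); there is no depth.
- r.camera_info(name): a dict with "fx", "fy", "cx", "cy" (pixels), "camera_from_world" (4x4, takes a point from world to camera coordinates). Camera axes: x right, y down, z forward; pixel columns grow to the right and rows downward; lengths in m; the calibration is good to about 2 mm. The wrist camera is an equidistant fisheye: a pixel r from the principal point sees the ray r / f radians off the axis. A picture is of the moment at which its call begins: read the wrist's pose just before it. camera_info takes no time and is no camera call; for the wrist camera it gives the pose at the moment of the call.
- r.job_done(): hands the job in, once; it reports no verdict.
The state is a dict: "clock": time; "qpos": joint angles; "dq": joint speeds; "tau": joint torques, N m; "position": TCP position; "tcp_rot": TCP orientation; "ft_force": force on the tool from outside, world axes, zero at the start; "ft_torque": the same for the moment, N m; "opening": finger opening in m.
Only numpy, scipy, OpenCV 4.12 (cv2) and the standard library are available. Lean on these libraries where they do the work, as an engineer would, in place of code of your own. Each camera call takes 0.05 s, during which the arm holds its last target. There are 200 camera calls.

## Working session

There is one attempt and no reset: what is moved stays moved. The work goes in short steps, Python scripts to look and compute and a shell command to move; the robot and the scene stay as the last step left them, time stands still between calls to the robot, and variables do not carry over. Pictures are saved under pics/ and viewed, about 8 in all and at most 12, crops included, and the job is handed in when it is done.

```bash
mkdir -p pics; ls; python3 - <<'E'
from workcell import r
import cv2
s=r.observe();print(s)
for n in("scene","top"):
    cv2.imwrite(f"pics/{n}0.png",r.capture(n)[:,:,::-1]);i=r.camera_info(n);print(n,i)
E
```

```text
pics
{'clock': 0.0, 'qpos': array([ 6.79489570e+01,  2.06008794e+01,  8.65994578e+01, -1.27516060e-03,
        7.29111243e+01, -6.59321933e+00]), 'dq': array([-0.18629533,  0.08254792,  0.01812236,  0.02256386, -0.01978595,
       -0.00794526]), 'tau': array([ 2.78943626e-03, -5.27621126e+01, -2.78621650e+01,  1.23835007e-04,
        1.32144205e-02,  7.95161867e-06]), 'position': array([0.15965098, 0.57763934, 0.2304199 ]), 'tcp_rot': array([ -95.96707471,   89.88853181, -111.42452249]), 'ft_force': array([ 0.17612361, -0.25226479,  0.64096182]), 'ft_torque': array([-0.07181949,  0.03056244, -0.00235852]), 'opening': 0.0856220834902813}
scene {'fx': 494.28837249288915, 'fy': 494.28837249288915, 'cx': 316.75656072668994, 'cy': 198.11075123050966, 'camera_from_world': array([[ 0.23166809,  0.97278273, -0.00486408, -0.03006423],
       [ 0.74560124, -0.18077198, -0.64140493, -0.29438463],
       [-0.62482693,  0.14496639, -0.7671871 ,  1.87047064],
       [ 0.        ,  0.        ,  0.        ,  1.        ]])}
top {'fx': 410.35832220426045, 'fy': 410.35832220426045, 'cx': 321.41830975403207, 'cy': 200.94310200618912, 'camera_from_world': array([[ 0.00109274, -0.99945418,  0.03301727, -0.08576991],
       [-0.98682528, -0.00641949, -0.16166214,  0.47747805],
       [ 0.16178586, -0.03240562, -0.98629367,  1.06327179],
       [ 0.        ,  0.        ,  0.        ,  1.        ]])}
```

View pics/top0.png

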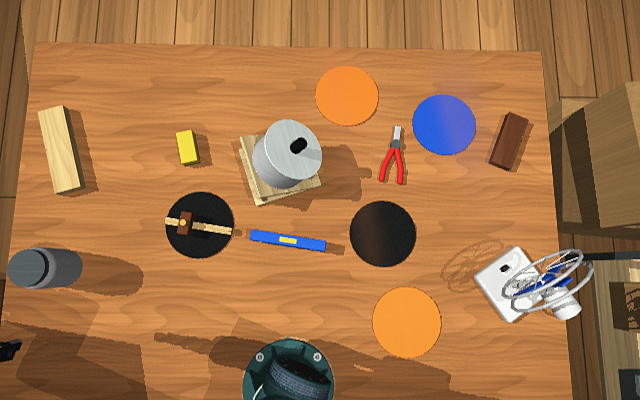

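View pics/scene0.png

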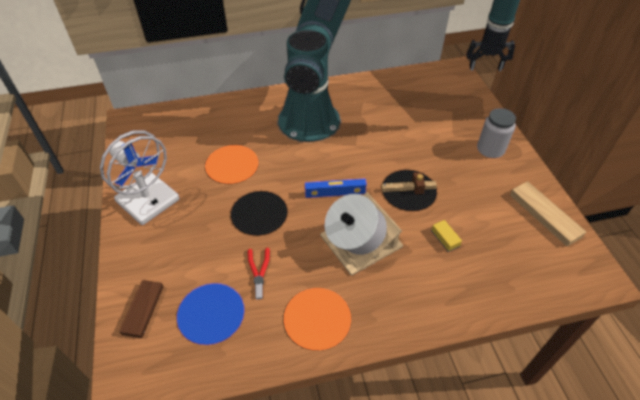

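The top view shows the free black mat at (383,233) and the gauge mat at (200,225). The block is at (188,147), the lid's knob at (298,146), the level at (288,240) and the pliers at (393,155). The orange discs at (347,95) and (406,322) and the blue disc at (444,124) are look-alikes. The free mat is the black one with no gauge on it, (383,233).

```bash
cat > h.py <<'E'
import numpy as np,cv2
from workcell import r
def ray(n,uv):
    i=r.camera_info(n);T=np.linalg.inv(i["camera_from_world"])
    x=(uv[0]-i["cx"])/i["fx"];y=(uv[1]-i["cy"])/i["fy"]
    if n=="wrist":
        th=np.hypot(x,y);k=np.sin(th)/th if th>1e-9 else 1;d=np.array([x*k,y*k,np.cos(th)])
    else: d=np.array([x,y,1.])
    d=T[:3,:3]@d
    return T[:3,3],d/np.linalg.norm(d)
def plane(n,uv,z):
    o,d=ray(n,uv);return o+d*(z-o[2])/d[2]
def tri(*obs):
    A=0;b=0
    for n,uv in obs:
        o,d=ray(n,uv);P=np.eye(3)-np.outer(d,d);A=A+P;b=b+P@o
    p=np.linalg.solve(A,b);return p
def blobs(mask,amin=30):
    c,_=cv2.findContours(mask.astype(np.uint8),cv2.RETR_EXTERNAL,cv2.CHAIN_APPROX_NONE)
    return sorted([k for k in c if cv2.contourArea(k)>amin],key=cv2.contourArea,reverse=True)
def cen(c):
    m=cv2.moments(c);return np.array([m["m10"]/m["m00"],m["m01"]/m["m00"]])
E
cat > m.py <<'E'
from h import *
out=[]
for n,mat,kn,bl,lid in(("top",(383,233),(298,146),(188,147),(289,153)),("scene",(259,213),(348,219),(447,235),(352,224))):
    im=cv2.imread(f"pics/{n}0.png");hsv=cv2.cvtColor(im,cv2.COLOR_BGR2HSV)
    def pick(mask,uv):
        return min(blobs(mask),key=lambda c:-cv2.pointPolygonTest(c,tuple(map(float,uv)),True))
    v=hsv[...,2];s=hsv[...,1]
    for name,mask,uv,z in(("mat",v<50,mat,.005),("knob",v<60,kn,.156),("block",(hsv[...,0]>20)&(hsv[...,0]<34)&(s>140)&(v>90),bl,.032)):
        c=pick(mask,uv);p=cen(c);w=np.array([plane(n,q,z)[:2] for q in c[:,0]])
        e=cv2.minAreaRect((w*1000).astype(np.float32))
        print(n,name,p.round(1),cv2.contourArea(c),plane(n,p,z).round(4),"rect mm",np.round(e[0],1),np.round(e[1],1),round(e[2],1))
        if name=="knob":out.append((n,p))
        if name=="knob":print(v[int(uv[1])-2:int(uv[1])+2,int(uv[0])-2:int(uv[0])+2].ravel()[:4])
    u0,v0=lid;out.append((n,None)) if 0 else None
    cr=im[v0-50:v0+60,u0-60:u0+60] ;cv2.imwrite(f"pics/c_{n}.png",cv2.resize(cr,None,fx=4,fy=4,interpolation=cv2.INTER_CUBIC)); 
print("knob tri",tri(*out))
a=cv2.imread("pics/c_top.png");b=cv2.imread("pics/c_scene.png");cv2.imwrite("pics/c1.png",cv2.resize(np.hstack([a,b]),(800,367)))
E
python3 m.py
```

```text
top mat [393.4 232.2] 1940.0 [ 0.3974 -0.2839  0.005 ] rect mm [ 394.  -282.1] [123.4 179.2] 88.0
top knob [298.  145.2] 158.0 [ 0.5971 -0.0224  0.156 ] rect mm [597.5 -22.6] [28.1 42.4] 44.7
[21 19 21 20]
top block [186.4 147. ] 503.0 [0.6265 0.2858 0.032 ] rect mm [626.4 285.9] [95.5 45.9] 14.8
scene mat [258.6 212.8] 1731.0 [ 0.4003 -0.2555  0.005 ] rect mm [ 397.8 -255.6] [169.8 171.4] 79.0
scene knob [347.2 218.8] 76.0 [ 0.6003 -0.0244  0.156 ] rect mm [599.3 -24.4] [38.8 24.4] 23.8
[21 25 25 27]
scene block [446.1 235.1] 443.0 [0.6393 0.2789 0.032 ] rect mm [637.9 278.8] [97.2 57.2] 13.9
knob tri [ 0.59793727 -0.02297409  0.15265969]
```

View pics/c1.png

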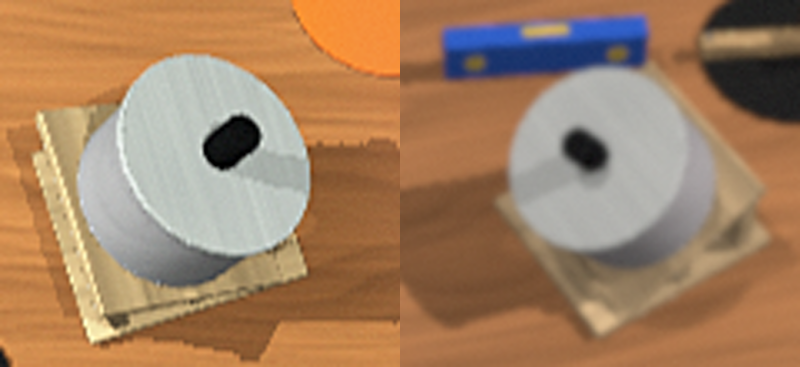

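The crops show the grey lid with its knob in both views and confirm the free mat is the plain black disc. Next I refine the stand yaw, the disc centre and the mat, then work out the first move.

```bash
cat >> h.py <<'E'
from scipy.spatial.transform import Rotation as Ro
def go(target,jaw=None):
    """target TCP; jaw = world yaw (deg) of jaw line. prints shift in tool axes and turn"""
    s=r.observe();R=Ro.from_euler("xyz",s["tcp_rot"],degrees=True).as_matrix();p=s["position"]
    print("clock",round(s["clock"],2),"tcp",p.round(4),"F",s["ft_force"].round(1),"open",round(s["opening"],4),"q6",s["qpos"][5].round(1))
    cur=np.degrees(np.arctan2(R[1,1],R[0,1]));print("R x",R[:,0].round(3),"jaw yaw",cur.round(2))
    print("shift",(R.T@(np.array(target)-p)).round(4))
    if jaw is not None:
        d=(jaw-cur+90)%180-90
        print("turn about tool x:",(-d).round(2),"or",(-d+180*np.sign(d)).round(2))
E
cat > m2.py <<'E'
from h import *
im=cv2.imread("pics/top0.png");hsv=cv2.cvtColor(im,cv2.COLOR_BGR2HSV);v=hsv[...,2];s=hsv[...,1]
f=lambda u,w:(u/3.333+229,w/3.333+103)
P=[plane("top",f(*q),.006)[:2] for q in((35,155),(93,343),(300,275))]
for a,b in((0,1),(1,2)):
    d=P[b]-P[a];print("edge ang",np.degrees(np.arctan2(d[1],d[0])).round(1),np.linalg.norm(d).round(3))
for n,uv,zz in(("top",(383,233),.005),("scene",(259,213),.005)):
    im=cv2.imread(f"pics/{n}0.png");hs=cv2.cvtColor(im,cv2.COLOR_BGR2HSV)
    g=im.max(2)<95
    c=min(blobs(g),key=lambda c:-cv2.pointPolygonTest(c,tuple(map(float,uv)),True))
    w=np.array([plane(n,q,zz)[:2] for q in cv2.convexHull(c)[:,0]],np.float32)
    print(n,"mat",cen(c).round(1),cv2.contourArea(c),"fit",[np.round(t,4) for t in cv2.minEnclosingCircle(w)],cv2.fitEllipse((w*1000).astype(np.float32)))
for n,uv in(("top",(285,153)),("scene",(352,224))):
    im=cv2.imread(f"pics/{n}0.png").astype(int)
    L=im.mean(2);print(n,L[uv[1],uv[0]-25:uv[0]+30:4].astype(int),(im.max(2)-im.min(2))[uv[1],uv[0]-25:uv[0]+30:4])
# predicted disc centre from knob & yaw
E
python3 m2.py
```

```text
edge ang -161.7 0.169
edge ang -71.1 0.181
top mat [382.4 233.7] 3347.0 fit [array([ 0.3953, -0.2534]), np.float64(0.0921)] ((394.66314697265625, -253.2708282470703), (180.94345092773438, 183.96116638183594), 171.0982208251953)
scene mat [258.5 213. ] 1897.5 fit [array([ 0.3979, -0.2552]), np.float64(0.091)] ((397.5499572753906, -255.05726623535156), (179.77667236328125, 180.8758544921875), 171.27517700195312)
top [194 185 193 195 188 191 197 190 184  50 179 169 169 173] [3 3 7 8 7 9 8 8 5 3 8 7 7 8]
scene [176 169 157 156 151  66  74 163 180 180 183 182 184 162] [4 3 4 4 4 2 1 4 5 4 3 4 4 6]
```

```bash
python3 - <<'E'
from h import *
go((.599,-.025,.235),18.5)
E
```

```text
clock 0.1 tcp [0.1597 0.5777 0.2305] F [ 0.  -0.5  0. ] open 0.0852 q6 -6.6
R x [-0.001 -0.002 -1.   ] jaw yaw 74.54
shift [-0.0038 -0.4638  0.5841]
turn about tool x: 56.04 or -123.96
```

```bash
python3 -m pendant '[[0.085,-0.004,-0.03,0.037,3],[0.085,-0.004,-0.06,0.075,8],[0.085,-0.004,-0.09,0.113,14],[0.085,-0.004,-0.12,0.151,20],[0.085,-0.004,-0.15,0.189,26],[0.085,-0.004,-0.18,0.227,32],[0.085,-0.004,-0.21,0.264,38],[0.085,-0.004,-0.23,0.290,42]]' 25; python3 -c "
from h import *
go((.599,-.025,.235),18.5)"
```

```text
clock: 0.9
position: [0.3789, 0.2762, 0.2347]
tcp_rot: [-48.2, 89.9, -106.0]
ft_force: [0.7, 0.8, 0.4]
opening: 0.0851
clock 0.9 tcp [0.3789 0.2762 0.2347] F [0.7 0.8 0.4] open 0.0851 q6 -4.5
R x [-0.001 -0.002 -1.   ] jaw yaw 32.25
shift [3.000e-04 2.550e-02 3.722e-01]
turn about tool x: 13.75 or -166.25
```

```bash
python3 -m pendant '[[0.085,0,0.003,0.047,3],[0.085,0,0.007,0.094,6],[0.085,0,0.010,0.140,9],[0.085,0,0.014,0.187,11],[0.085,0,0.018,0.234,13.75],[0.085,0,0.021,0.28,13.75],[0.085,0,0.023,0.326,13.75],[0.085,0,0.0255,0.36,13.75]]'; python3 -m pendant '[[0.085,0,0,0.012,0],[0.085,0,0,0.012,0],[0.085,0,0,0.012,0]]'; python3 -c "
from h import *
go((.599,-.025,.235),18.5)
cv2.imwrite('pics/w1.png',r.capture('wrist')[:,:,::-1])
print(r.camera_info('wrist'))"
```

```text
clock: 1.7
position: [0.5937, -0.0174, 0.2348]
tcp_rot: [-34.1, 89.8, -105.7]
ft_force: [-0.2, 0.6, -0.4]
opening: 0.0847
clock: 2.0
position: [0.5963, -0.0279, 0.2343]
tcp_rot: [-74.9, 89.8, -146.5]
ft_force: [-1.0, 0.7, -0.3]
opening: 0.0852
clock 2.0 tcp [ 0.5963 -0.0279  0.2343] F [-1.   0.7 -0.3] open 0.0852 q6 -27.6
R x [-0.003 -0.002 -1.   ] jaw yaw 18.4
shift [-0.0007  0.0035 -0.0018]
turn about tool x: -0.1 or 179.9
{'fx': 309.70691628693146, 'fy': 309.70691628693146, 'cx': 308.4639815715048, 'cy': 192.00373844917877, 'camera_from_world': array([[ 0.94855166,  0.31661495, -0.00217084, -0.5559754 ],
       [ 0.3011559 , -0.90007855,  0.31490274, -0.2455913 ],
       [ 0.09774899, -0.29935528, -0.94912146,  0.31741692],
       [ 0.        ,  0.        ,  0.        ,  1.        ]])}
```

View pics/w1.png

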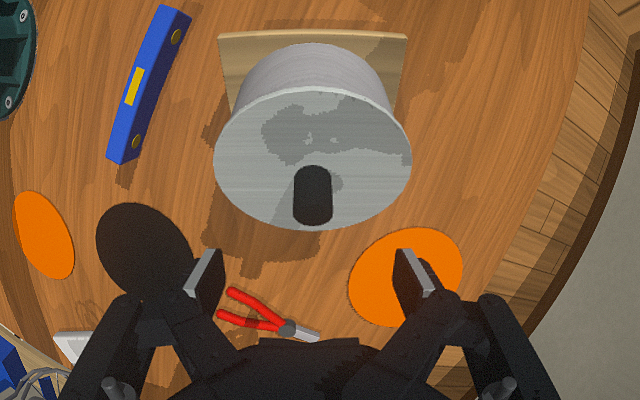

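The wrist view shows the knob at (313,195), upright between the fingers, and the tin aligned with the jaws. I check the knob's position from this ray.

```bash
python3 - <<'E'
from h import *
print(plane("wrist",(313,195),.156).round(4), tri(("wrist",(313,195)),("top",(298,145.2))).round(4))
n=np.array([.169,-.502,.848])
# disc: rim extremes left/right, (213,160),(412,160)
print(plane("wrist",(312.5,158),.137).round(4))
print(plane("wrist",(219,34),.006).round(4),plane("wrist",(407,36),.006).round(4))
go((.599,-.025,.140),18.5)
E
```

```text
[ 0.5971 -0.021   0.156 ] [ 0.5978 -0.0223  0.1525]
[0.5891 0.0021 0.137 ]
[0.4432 0.0885 0.006 ] [0.6585 0.1588 0.006 ]
clock 2.05 tcp [ 0.5962 -0.0274  0.2345] F [-0.2  0.4  1.2] open 0.0849 q6 -27.6
R x [-0.002 -0.002 -1.   ] jaw yaw 18.45
shift [ 0.0945  0.0037 -0.0015]
turn about tool x: -0.05 or 179.95
```

```bash
python3 -m pendant '[[0.085,0.03,0.003,-0.001,0],[0.085,0.06,0.003,-0.001,0],[0.085,0.08,0.003,-0.001,0],[0.085,0.094,0.003,-0.001,0],[0.085,0.094,0.003,-0.001,0],[0.085,0.094,0.003,-0.001,0]]' 25; python3 -m pendant '[[0.03,0,0,0,0],[0.02,0,0,0,0],[0.02,0,0,0,0],[0.02,0,0,0,0],[0.02,0,0,0,0],[0.02,0,0,0,0],[0.02,0,0,0,0],[0.02,0,0,0,0]]' 25;python3 -c "
from h import *
go((.598,-.0245,.139),18.5)
n=np.array([.169,-.502,.848])
go(r.observe()['position']+.05*n)"
```

```text
clock: 2.65
position: [0.5985, -0.025, 0.1411]
tcp_rot: [-65.1, 89.8, -136.6]
ft_force: [-0.1, 0.0, -0.1]
opening: 0.0849
clock: 3.45
position: [0.5989, -0.0252, 0.1417]
tcp_rot: [-44.7, 89.9, -116.2]
ft_force: [-0.8, 0.1, 5.6]
opening: 0.0292
clock 3.45 tcp [ 0.5989 -0.0252  0.1417] F [-0.8  0.1  5.6] open 0.0292 q6 -27.4
R x [-0.001 -0.002 -1.   ] jaw yaw 18.5
shift [ 0.0027 -0.0006 -0.001 ]
turn about tool x: -0.0 or 180.0
clock 3.45 tcp [ 0.5989 -0.0252  0.1417] F [-0.8  0.1  5.6] open 0.0292 q6 -27.4
R x [-0.001 -0.002 -1.   ] jaw yaw 18.5
shift [-0.0424 -0.      0.0266]
```

```bash
python3 -m pendant '[[0.02,-0.008,0,0.005,0],[0.02,-0.017,0,0.0105,0],[0.02,-0.025,0,0.016,0],[0.02,-0.034,0,0.021,0],[0.02,-0.042,0,0.027,0],[0.02,-0.06,0,0.027,0],[0.02,-0.08,0,0.027,0],[0.02,-0.08,0,0.027,0]]' 25; python3 -c "
from h import *
go((.396,-.254,.23))
cv2.imwrite('pics/w2.png',r.capture('wrist')[:,:,::-1])"
```

```text
clock: 4.25
position: [0.6098, -0.0514, 0.225]
tcp_rot: [36.5, 89.7, -35.0]
ft_force: [-0.2, 0.6, -1.3]
opening: 0.0289
clock 4.25 tcp [ 0.6098 -0.0514  0.225 ] F [-0.2  0.6 -1.3] open 0.0289 q6 -29.6
R x [ 0.005 -0.003 -1.   ] jaw yaw 18.48
shift [-0.0053 -0.267   0.1244]
```

View pics/w2.png

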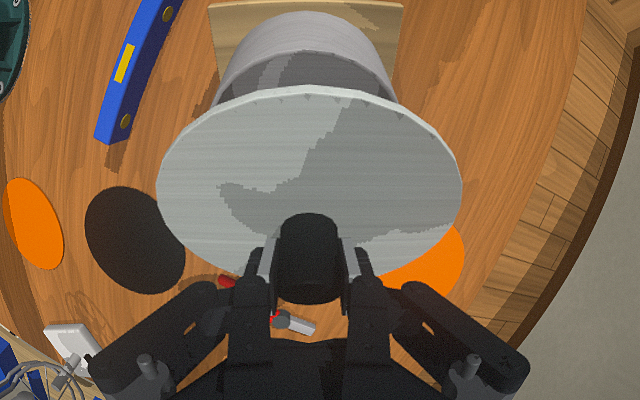

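The lid hangs from the knob, still tilted, with the tin mouth visible behind it. I carry it to the free mat.

```bash
python3 -m pendant '[[0.02,0,-0.03,0.014,0],[0.02,0,-0.07,0.032,0],[0.02,0,-0.11,0.051,0],[0.02,-0.002,-0.15,0.07,0],[0.02,-0.003,-0.19,0.088,0],[0.02,-0.005,-0.23,0.107,0],[0.02,-0.005,-0.255,0.119,0],[0.02,-0.005,-0.267,0.124,0]]'; python3 -m pendant '[[0.02,0.0,-0.005,0,0],[0.02,0,-0.006,0,0],[0.02,0,-0.006,0,0]]'; python3 -c "
from h import *
go((.396,-.254,.10))
cv2.imwrite('pics/s2.png',cv2.resize(r.capture('scene')[120:300,170:410,::-1],None,fx=3,fy=3))"
```

```text
clock: 5.1
position: [0.3926, -0.2545, 0.2275]
tcp_rot: [2.6, 89.9, -69.1]
ft_force: [1.1, -0.0, -1.5]
opening: 0.0293
clock: 5.4
position: [0.3873, -0.2556, 0.2273]
tcp_rot: [11.0, 89.9, -60.6]
ft_force: [0.7, -0.9, -0.6]
opening: 0.0294
clock 5.4 tcp [ 0.3873 -0.2556  0.2273] F [ 0.7 -0.9 -0.6] open 0.0294 q6 -60.3
R x [ 0.001 -0.001 -1.   ] jaw yaw 18.38
shift [0.1273 0.0087 0.001 ]
```

View pics/s2.png

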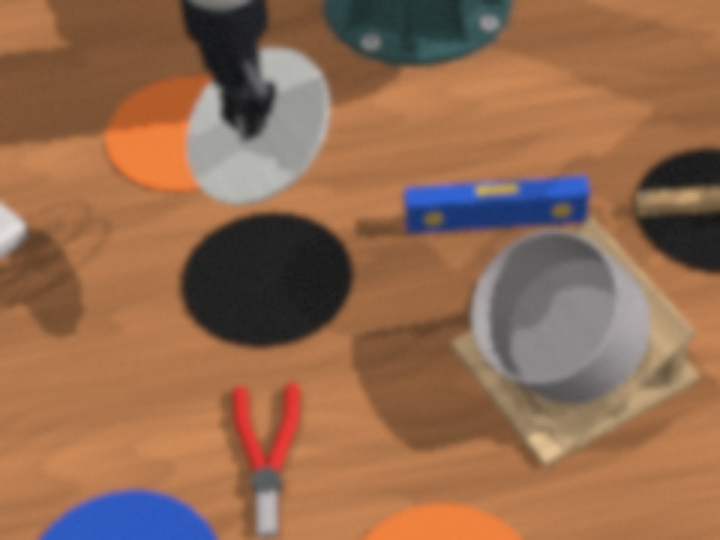

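```bash
python3 -m pendant '[[0.02,0.03,0.007,0.006,0],[0.02,0.07,0.009,0.013,0],[0.02,0.11,0.009,0.02,0],[0.02,0.14,0.009,0.026,0],[0.02,0.16,0.009,0.026,0],[0.02,0.162,0.009,0.026,0],[0.02,0.162,0.009,0.026,0]]' 25; python3 -c "
from h import *
go((.396,-.254,.026))"
```

```text
clock: 6.15
position: [0.405, -0.2771, 0.0652]
tcp_rot: [3.5, 89.9, -68.1]
ft_force: [-0.2, 0.5, -1.1]
opening: 0.0289
clock 6.15 tcp [ 0.405  -0.2771  0.0652] F [-0.2  0.5 -1.1] open 0.0289 q6 -60.9
R x [ 0.    -0.001 -1.   ] jaw yaw 18.47
shift [ 0.0392 -0.0012 -0.0248]
```

```bash
python3 -m pendant '[[0.02,0.006,0,0,0],[0.02,0.010,0,0,0],[0.02,0.013,0,-0.003,0],[0.02,0.016,0,-0.006,0],[0.02,0.019,0,-0.009,0],[0.02,0.021,0,-0.012,0],[0.02,0.021,0,-0.012,0]]' 20; python3 -c "
from h import *
go((.396,-.254,.026))"
```

```text
clock: 6.85
position: [0.4017, -0.2657, 0.0453]
tcp_rot: [26.0, 89.8, -45.6]
ft_force: [-0.2, 1.6, 5.4]
opening: 0.0292
clock 6.85 tcp [ 0.4017 -0.2657  0.0453] F [-0.2  1.6  5.4] open 0.0292 q6 -60.2
R x [ 0.002 -0.002 -1.   ] jaw yaw 18.49
shift [ 0.0192 -0.0017 -0.0129]
```

Contact at about 5 N, so the lid is pivoting as planned. I continue the same way.

```bash
python3 -m pendant '[[0.02,0.003,0,-0.003,0],[0.02,0.006,0,-0.005,0],[0.02,0.009,0,-0.008,0],[0.02,0.012,-0.001,-0.010,0],[0.02,0.014,-0.002,-0.012,0],[0.02,0.014,-0.002,-0.013,0],[0.02,0.014,-0.002,-0.013,0]]' 20; python3 -c "
from h import *
go((.396,-.254,.026))
im=r.capture('scene')[:,:,::-1];cv2.imwrite('pics/s3.png',cv2.resize(im[150:270,190:350],None,fx=4,fy=4))"
```

```text
clock: 7.55
position: [0.3969, -0.255, 0.0321]
tcp_rot: [27.2, 89.7, -44.3]
ft_force: [1.5, -0.2, 3.2]
opening: 0.0291
clock 7.55 tcp [ 0.3969 -0.255   0.0321] F [ 1.5 -0.2  3.2] open 0.0291 q6 -59.6
R x [ 0.004 -0.004 -1.   ] jaw yaw 18.5
shift [ 0.0061 -0.0005 -0.0013]
```

View pics/s3.png

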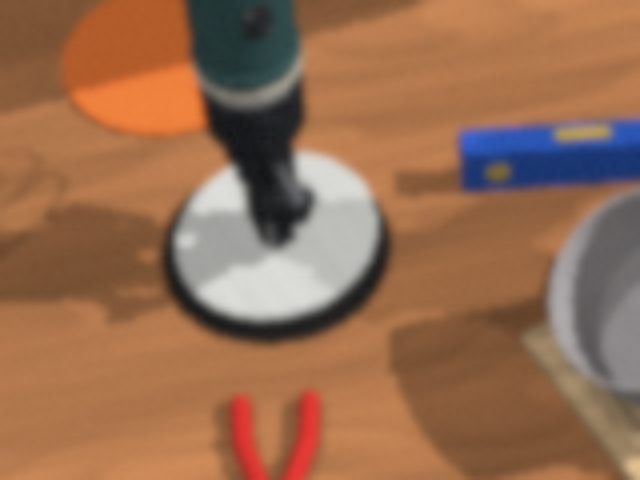

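The lid is nearly flat and centred on the mat. I press a little further until it seats.

```bash
for i in 1 2; do python3 -m pendant '[[0.02,0.002,0,-0.001,0],[0.02,0.003,0,-0.001,0],[0.02,0.003,0,-0.001,0],[0.02,0.003,0,-0.001,0]]' 20|egrep 'pos|force';done
```

```text
position: [0.3961, -0.2533, 0.0291]
ft_force: [-0.2, 2.1, 5.2]
position: [0.3952, -0.2515, 0.026]
ft_force: [-0.2, 4.1, 5.2]
```

```bash
for i in 1 2 ; do python3 -m pendant '[[0.02,0.001,0,0.00,0],[0.02,0.002,0,0,0],[0.02,0.002,0,0,0],[0.02,0.002,0,0,0]]' 20|egrep 'pos|force';done
```

```text
position: [0.3949, -0.2506, 0.0243]
ft_force: [0.7, 4.7, 11.4]
position: [0.395, -0.2507, 0.0239]
ft_force: [-2.9, 2.7, 26.6]
```

The force jumped to 27 N, so the plug is seated. I open, go straight up and look at the lid from the wrist camera.

```bash
python3 -m pendant '[[0.02,-0.002,0,0,0],[0.02,-0.002,0,0,0],[0.02,-0.002,0,0,0]]' 20|egrep 'pos|force'; python3 -m pendant '[[0.06,0,0,0,0],[0.085,0,0,0,0],[0.085,0,0,0,0],[0.085,0,0,0,0],[0.085,0,0,0,0]]'; python3 -m pendant '[[0.085,-0.02,0,0,0],[0.085,-0.06,0,0,0],[0.085,-0.11,0,0,0],[0.085,-0.15,0,0,0],[0.085,-0.19,0,0,0],[0.085,-0.21,0,0,0]]'; python3 -c "
from h import *
go((.632,.285,.235),105)
cv2.imwrite('pics/top1.png',r.capture('top')[:,:,::-1]);cv2.imwrite('pics/scene1.png',r.capture('scene')[:,:,::-1])"
```

```text
position: [0.3946, -0.2505, 0.0255]
ft_force: [0.1, -0.2, -1.1]
clock: 10.0
position: [0.3946, -0.2505, 0.0255]
tcp_rot: [87.7, 89.9, 16.1]
ft_force: [-0.7, -0.1, -0.4]
opening: 0.085
clock: 10.6
position: [0.3955, -0.2515, 0.2392]
tcp_rot: [40.6, 89.6, -31.0]
ft_force: [0.4, 0.1, -1.0]
opening: 0.0852
clock 10.6 tcp [ 0.3955 -0.2515  0.2392] F [ 0.4  0.1 -1. ] open 0.0852 q6 -59.4
R x [ 0.005 -0.003 -1.   ] jaw yaw 18.44
shift [ 0.0037  0.3941 -0.4342]
turn about tool x: -86.56 or 93.44
```

```bash
python3 -m pendant '[[0.085,0,0.02,-0.02,-3],[0.085,0,0.05,-0.053,-10],[0.085,0,0.08,-0.086,-18],[0.085,0,0.11,-0.12,-26],[0.085,0,0.14,-0.153,-34],[0.085,0,0.17,-0.186,-42],[0.085,0,0.20,-0.22,-50],[0.085,0,0.22,-0.24,-56]]'|egrep 'clock|pos'; python3 -c "
from h import *
go((.630,.284,.235),105)"
```

```text
clock: 11.5
position: [0.5287, 0.0483, 0.2369]
clock 11.5 tcp [0.5287 0.0483 0.2369] F [ 0.4 -1.4 -1. ] open 0.085 q6 -76.9
R x [ 0.005 -0.003 -1.   ] jaw yaw 74.84
shift [0.0015 0.254  0.0362]
turn about tool x: -30.16 or 149.84
```

```bash
python3 -m pendant '[[0.085,0.001,0.03,0.004,-5],[0.085,0.001,0.075,0.01,-11],[0.085,0.001,0.12,0.017,-18],[0.085,0.001,0.16,0.022,-24],[0.085,0.001,0.2,0.028,-30],[0.085,0.001,0.24,0.034,-30],[0.085,0.001,0.254,0.036,-30],[0.085,0.001,0.254,0.036,-30]]'|egrep 'clock|pos'; python3 -c "
from h import *
s=r.observe()
I=r.capture('wrist');I=I[:,:,::-1].copy();cv2.imwrite('pics/w3.png',I)
hsv=cv2.cvtColor(I,cv2.COLOR_BGR2HSV);H,S,V=cv2.split(hsv)
for c in blobs((H>20)&(H<34)&(S>150)&(V>90),200)[:2]:
    w=np.array([plane('wrist',q,.032)[:2] for q in c[:,0]]);e=cv2.minAreaRect((w*1000).astype(np.float32))
    print(cen(c).round(1),cv2.contourArea(c),e)
go((.630,.284,.235),105)"
```

```text
clock: 12.3
position: [0.6295, 0.2856, 0.2334]
[310.3 161.1] 2917.0 ((626.802001953125, 285.6767883300781), (92.0784683227539, 44.964210510253906), 14.05400562286377)
clock 12.35 tcp [0.629  0.284  0.2337] F [-0.5 -1.2  0.1] open 0.0851 q6 -86.1
R x [ 0.002 -0.005 -1.   ] jaw yaw 104.91
shift [-0.0013 -0.0003  0.001 ]
turn about tool x: -0.09 or 179.91
```

View pics/w3.png

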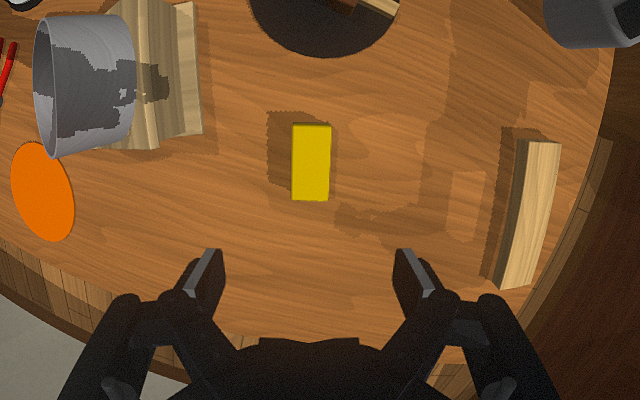

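The block is alone at (310,161) and measures 92 x 45 mm, as it should. Its centre is (0.627, 0.2855) and its long axis is at about 14.3 degrees.

```bash
python3 -c "
from h import *
go((.627,.2857,.004),104.3)"; python3 -m pendant '[[0.085,0.04,0.001,-0.002,0.5],[0.085,0.09,0.001,-0.002,0.5],[0.085,0.14,0.001,-0.002,0.5],[0.085,0.18,0.001,-0.002,0.5],[0.085,0.205,0.001,-0.002,0.5],[0.085,0.21,0.001,-0.002,0.5],[0.085,0.21,0.001,-0.002,0.5]]' 25; python3 -c "
from h import *
go((.627,.2857,.004),104.3)"
```

```text
clock 12.35 tcp [0.629  0.284  0.2337] F [-0.5 -1.2  0.1] open 0.0851 q6 -86.1
R x [ 0.002 -0.005 -1.   ] jaw yaw 104.91
shift [ 0.2297  0.0034 -0.0016]
turn about tool x: 0.61 or -179.39
clock: 13.05
position: [0.6263, 0.2817, 0.0231]
tcp_rot: [-106.5, 89.7, -92.1]
ft_force: [0.5, -0.6, 0.1]
opening: 0.085
clock 13.05 tcp [0.6263 0.2817 0.0231] F [ 0.5 -0.6  0.1] open 0.085 q6 -85.5
R x [-0.    -0.006 -1.   ] jaw yaw 104.34
shift [0.0191 0.0038 0.0017]
turn about tool x: 0.04 or -179.96
```

```bash
python3 -m pendant '[[0.085,0.009,0.003,0.001,0],[0.085,0.017,0.004,0.002,0],[0.085,0.019,0.004,0.002,0],[0.085,0.019,0.004,0.002,0]]' 25|egrep 'pos|force';  python3 -m pendant '[[0.05,0,0,0,0],[0.03,0,0,0,0],[0.03,0,0,0,0],[0.03,0,0,0,0],[0.03,0,0,0,0],[0.03,0,0,0,0],[0.03,0,0,0,0]]' 25; python3 -m pendant '[[0.03,-0.02,0,0,0],[0.03,-0.05,0,0,0],[0.03,-0.1,0,0,0],[0.03,-0.15,0,0,0],[0.03,-0.2,0,0,0],[0.03,-0.24,0,0,0],[0.03,-0.25,0,0,0]]' 25
cat > t.py <<'E'
from h import *
# empty tin mouth ellipse centre in top1 and scene1
yaw=np.radians(108.5);X=np.array([np.cos(yaw),np.sin(yaw),0]);s,c=np.sin(np.radians(32)),np.cos(np.radians(32))
n=-s*X+c*np.array([0,0,1]);xt=c*X+s*np.array([0,0,1])
O=np.array([.5975,-.0225,.1535])-.113*n;print("O",O.round(4),"mouth",(O+.085*n).round(4))
yt=np.cross(n,xt)
for nme in("top","scene"):
    im=cv2.imread(f"pics/{nme}1.png");i=r.camera_info(nme)
    for k in(0,.002,):
      for a in np.arange(0,2*np.pi,.1):
        p=O+.085*n+.076*(np.cos(a)*xt+np.sin(a)*yt);q=i["camera_from_world"]@np.r_[p,1];u=(i["fx"]*q[0]/q[2]+i["cx"],i["fy"]*q[1]/q[2]+i["cy"])
        im[int(round(u[1])),int(round(u[0]))]=(0,0,255)
    u=np.array(u).astype(int);cv2.imwrite(f"pics/t_{nme}.png",cv2.resize(im[u[1]-60:u[1]+50,u[0]-70:u[0]+50],(400,367)))
cv2.imwrite("pics/t.png",np.hstack([cv2.imread("pics/t_top.png"),cv2.imread("pics/t_scene.png")]))
E
python3 t.py;python3 -c "
from h import *
go((.55,.16,.27),18.5)"
```

```text
position: [0.6272, 0.2861, 0.0042]
ft_force: [0.6, 0.1, 0.2]
clock: 14.15
position: [0.6276, 0.2862, 0.0046]
tcp_rot: [-99.1, 89.7, -84.7]
ft_force: [-0.0, 0.5, 5.6]
opening: 0.0445
clock: 14.85
position: [0.6298, 0.2887, 0.2604]
tcp_rot: [-32.5, 89.5, -18.1]
ft_force: [0.1, -0.0, -1.2]
opening: 0.0451
O [0.5785 0.0343 0.0577] mouth [ 0.5928 -0.0084  0.1298]
clock 14.85 tcp [0.6298 0.2887 0.2604] F [ 0.1 -0.  -1.2] open 0.0451 q6 -85.2
R x [ 0.009 -0.003 -1.   ] jaw yaw 104.36
shift [-0.01   -0.1049 -0.1091]
turn about tool x: 85.86 or -94.14
```

View pics/t.png

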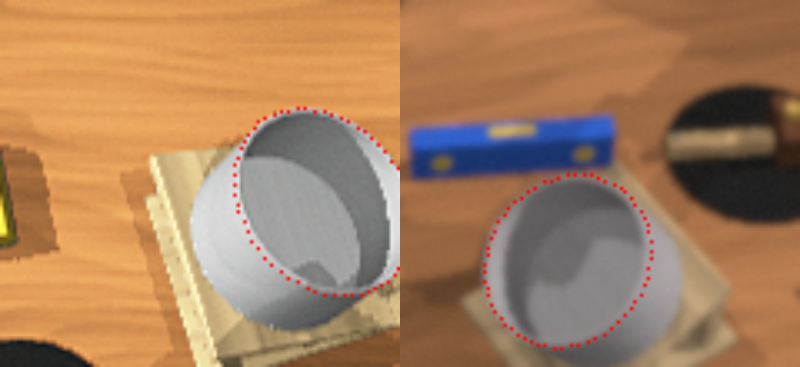

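The projected rim matches the tin in both views, so the tin pose is confirmed. The block is held (opening 45 mm). I plan the entry along the tin's axis.

```bash
cat > e.py <<'E'
from h import *
import sys
yaw=np.radians(108.5);X=np.array([np.cos(yaw),np.sin(yaw),0]);s,c=np.sin(np.radians(32)),np.cos(np.radians(32))
n=-s*X+c*np.array([0,0,1]);xt=c*X+s*np.array([0,0,1]);yt=np.cross(n,xt)
O=np.array([.5785,.0343,.0585])
def tgt(tx,a): return O+tx*xt+a*n-[0,0,.0114]
d=r.observe()["position"]+[0,0,.0114]-O
print("now tin x,y,z mm",(np.array([d@xt,d@yt,d@n])*1e3).round(1))
if len(sys.argv)>2: t=tgt(float(sys.argv[1])/1e3,float(sys.argv[2])/1e3);print(t.round(4));go(t,18.5)
E
python3 e.py -16 140
```

```text
now tin x,y,z mm [ 303.8 -129.3   61.7]
[ 0.6063 -0.0489  0.1573]
clock 14.85 tcp [0.6298 0.2887 0.2604] F [ 0.1 -0.  -1.2] open 0.0451 q6 -85.2
R x [ 0.009 -0.003 -1.   ] jaw yaw 104.36
shift [ 0.1038 -0.3207 -0.1073]
turn about tool x: 85.86 or -94.14
```

```bash
python3 -m pendant '[[0.03,0,-0.03,-0.01,6],[0.03,0,-0.07,-0.023,14],[0.03,0,-0.11,-0.036,22],[0.03,0,-0.15,-0.05,30],[0.03,0,-0.19,-0.063,38],[0.03,0,-0.23,-0.076,46],[0.03,0,-0.26,-0.086,54],[0.03,0,-0.28,-0.094,60]]' 25|egrep 'pos|open'; python3 e.py -16 140
```

```text
position: [0.6069, -0.0083, 0.2591]
opening: 0.0448
now tin x,y,z mm [ 70.4 -13.4 206. ]
[ 0.6063 -0.0489  0.1573]
clock 15.65 tcp [ 0.6069 -0.0083  0.2591] F [ 0.   0.7 -0.6] open 0.0448 q6 -51.1
R x [ 0.006 -0.003 -1.   ] jaw yaw 43.96
shift [ 0.1019 -0.0288  0.0282]
turn about tool x: 25.46 or -154.54
```

```bash
python3 -m pendant '[[0.03,0,-0.01,0.01,6],[0.03,0,-0.028,0.028,14],[0.03,0,-0.029,0.028,21],[0.03,0.02,-0.029,0.028,25.4],[0.03,0.05,-0.029,0.028,25.4],[0.03,0.08,-0.029,0.028,25.4],[0.03,0.10,-0.029,0.028,25.4],[0.03,0.10,-0.029,0.028,25.4]]' 25|egrep 'pos|open'; python3 e.py -16 140;python3 e.py -16 70|tail -2; python3 -c "
from h import *
cv2.imwrite('pics/w4.png',r.capture('wrist')[:,:,::-1])"
```

```text
position: [0.6022, -0.0482, 0.1545]
opening: 0.0448
now tin x,y,z mm [-15.8   3.8 136.5]
[ 0.6063 -0.0489  0.1573]
clock 16.45 tcp [ 0.6022 -0.0482  0.1545] F [-0.2  0.1 -1.3] open 0.0448 q6 -29.6
R x [-0.004 -0.001 -1.   ] jaw yaw 18.55
shift [-0.0029  0.0037  0.002 ]
turn about tool x: 0.05 or -179.95
shift [ 0.0565  0.004  -0.0351]
turn about tool x: 0.05 or -179.95
```

View pics/w4.png

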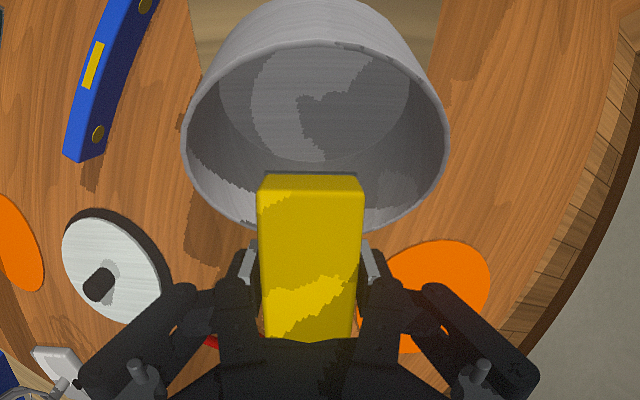

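The wrist view shows the block (311,255) level and lined up with the mouth (315,140), and the lid flat on the mat (112,265). I descend along the axis.

```bash
python3 -m pendant '[[0.03,0.011,0.003,-0.006,0],[0.03,0.022,0.004,-0.013,0],[0.03,0.034,0.004,-0.021,0],[0.03,0.045,0.004,-0.028,0],[0.03,0.056,0.004,-0.035,0],[0.03,0.056,0.004,-0.035,0],[0.03,0.056,0.004,-0.035,0]]' 25|egrep 'pos|open|force'; python3 e.py -16 48
```

```text
position: [0.5962, -0.0139, 0.1003]
ft_force: [0.5, 0.1, -1.4]
opening: 0.0446
now tin x,y,z mm [-15.3  -1.5  72.3]
[ 0.5909 -0.0027  0.0793]
clock 17.2 tcp [ 0.5962 -0.0139  0.1003] F [ 0.5  0.1 -1.4] open 0.0446 q6 -26.4
R x [-0.001 -0.002 -1.   ] jaw yaw 18.59
shift [ 0.0209 -0.0015 -0.0123]
turn about tool x: 0.09 or -179.91
```

```bash
python3 -m pendant '[[0.03,0.005,-0.001,-0.003,0],[0.03,0.010,-0.001,-0.006,0],[0.03,0.015,-0.001,-0.009,0],[0.03,0.02,-0.001,-0.012,0],[0.03,0.021,-0.001,-0.012,0],[0.03,0.021,-0.001,-0.012,0]]' 25|egrep 'pos|open|force'; python3 e.py -17 43
```

```text
position: [0.5912, -0.0028, 0.0789]
ft_force: [0.7, -0.3, -2.2]
opening: 0.0446
now tin x,y,z mm [-16.4  -0.3  47.8]
[ 0.5903 -0.001   0.0746]
clock 17.8 tcp [ 0.5912 -0.0028  0.0789] F [ 0.7 -0.3 -2.2] open 0.0446 q6 -25.4
R x [-0.001 -0.002 -1.   ] jaw yaw 18.61
shift [ 0.0044 -0.0003 -0.002 ]
turn about tool x: 0.11 or -179.89
```

```bash
for i in 1 2 3; do python3 -m pendant '[[0.03,0.001,0,-0.0005,0],[0.03,0.002,0,-0.001,0],[0.03,0.002,0,-0.001,0]]' 20|egrep 'force'; python3 e.py; done
```

```text
ft_force: [-0.0, 0.6, -0.6]
now tin x,y,z mm [-16.6  -0.3  45.5]
ft_force: [-0.3, -1.6, 1.8]
now tin x,y,z mm [-16.9  -0.5  43.7]
ft_force: [-0.3, -4.9, 5.4]
now tin x,y,z mm [-17.7  -1.3  42.8]
```

Floor contact at z 43.7 mm, against about 42 predicted. I press gently straight down so the block pivots towards the floor.

```bash
for i in 1 2 3; do python3 -m pendant '[[0.03,0.001,0,0,0],[0.03,0.002,0,0.0005,0],[0.03,0.002,0,0.0005,0]]' 20|egrep 'force'; python3 e.py; done
```

```text
ft_force: [-1.3, -1.6, 5.8]
now tin x,y,z mm [-19.2  -1.5  42.1]
ft_force: [-1.4, -2.0, 5.3]
now tin x,y,z mm [-20.6  -1.5  41.1]
ft_force: [-1.7, -1.6, 7.9]
now tin x,y,z mm [-21.7  -1.5  40.4]
```

```bash
for i in 1 2 3 4; do python3 -m pendant '[[0.03,0.0015,0,-0.0005,0],[0.03,0.003,0,-0.001,0],[0.03,0.003,0,-0.001,0]]' 20|egrep 'force'; python3 e.py; done;python3 -c "
from h import *
cv2.imwrite('pics/w5.png',r.capture('wrist')[:,:,::-1])"
```

```text
ft_force: [-5.0, -5.3, 17.5]
now tin x,y,z mm [-22.4  -1.5  39.5]
ft_force: [-6.2, -4.4, 22.7]
now tin x,y,z mm [-22.7  -1.5  39.2]
ft_force: [-7.0, -5.1, 24.3]
now tin x,y,z mm [-22.9  -1.5  38.9]
ft_force: [-7.7, -4.9, 25.7]
now tin x,y,z mm [-23.   -1.5  38.9]
```

View pics/w5.png

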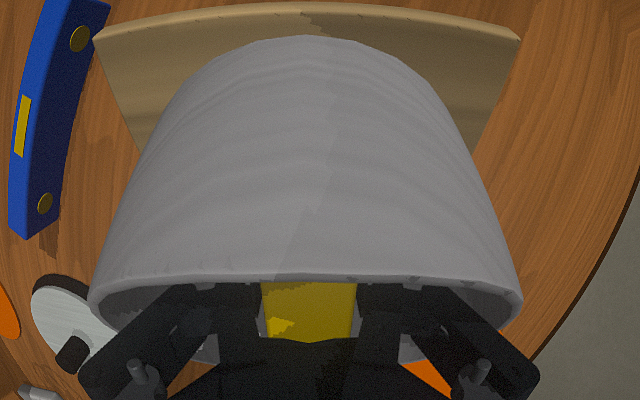

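The arm is now blocked, probably by the knuckles near the rim, at 26 N. I stop pushing, unload a little, and release with a small opening.

```bash
python3 -m pendant '[[0.03,-0.001,0,0.00,0],[0.03,-0.002,0,0,0],[0.03,-0.002,0,0,0]]' 20|egrep 'force'; python3 e.py; python3 -m pendant '[[0.046,0,0,0,0],[0.05,0,0,0,0],[0.054,0,0,0,0],[0.056,0,0,0,0],[0.056,0,0,0,0],[0.056,0,0,0,0]]' 20|egrep 'force|open';python3 e.py -20 80
```

```text
ft_force: [-0.7, 0.7, -0.4]
now tin x,y,z mm [-21.8  -1.4  40.3]
ft_force: [-1.3, 1.7, 0.7]
opening: 0.056
now tin x,y,z mm [-21.8  -1.5  40.3]
[ 0.5973 -0.022   0.1043]
clock 21.75 tcp [ 0.5925 -0.003   0.0697] F [-1.3  1.7  0.7] open 0.056 q6 -24.9
R x [ 0.008 -0.011 -1.   ] jaw yaw 18.68
shift [-0.0344 -0.0014  0.0199]
turn about tool x: 0.18 or -179.82
```

Released. I back out along the axis and look.

```bash
python3 -m pendant '[[0.056,-0.007,-0.001,0.004,0],[0.056,-0.014,-0.001,0.008,0],[0.056,-0.025,-0.001,0.015,0],[0.056,-0.04,-0.001,0.024,0],[0.056,-0.06,-0.001,0.036,0],[0.056,-0.085,-0.001,0.05,0],[0.056,-0.12,-0.001,0.06,0],[0.056,-0.15,-0.001,0.06,0]]' 20; python3 -m pendant '[[0.056,-0.03,0,0.03,0],[0.056,-0.03,0,0.07,0],[0.056,-0.03,0,0.1,0],[0.056,-0.03,0,0.1,0],[0.056,-0.03,0,0.1,0]]'; python3 -c "
from h import *
a=r.capture('top')[90:280,140:450,::-1];b=r.capture('scene')[130:320,180:490,::-1]
cv2.imwrite('pics/end.png',cv2.resize(np.vstack([a,b]),(489,600)))"
```

```text
clock: 22.55
position: [0.6106, -0.0606, 0.2233]
tcp_rot: [22.7, 89.1, -48.7]
ft_force: [0.7, 0.1, 0.3]
opening: 0.0559
clock: 23.05
position: [0.642, -0.156, 0.2554]
tcp_rot: [24.4, 89.1, -47.1]
ft_force: [-0.3, 0.5, -0.5]
opening: 0.0559
```

View pics/end.png

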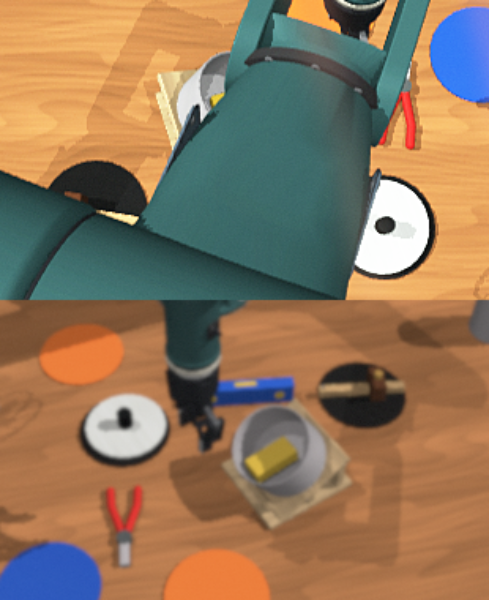

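The lid sits flat on the free mat and the block lies in the tin. Numeric check before handing in:

```bash
cat >f.py <<'E'
from e import *
for cam in("scene","wrist"):
    I=r.capture(cam)[:,:,::-1];hs=cv2.cvtColor(np.ascontiguousarray(I),cv2.COLOR_BGR2HSV);H,S,V=cv2.split(hs)
    for c in blobs((H>20)&(H<34)&(S>150)&(V>60),200)[:2]:
        w=[]
        for q in c[:,0]:
            o,d=ray(cam,q);p=o+d*(((O+.037*n-o)@n)/(d@n))-O;w.append((p@xt*1e3,p@yt*1e3))
        print(cam,cen(c).round(),cv2.contourArea(c),"tin x,y rect mm",cv2.minAreaRect(np.array(w,np.float32)))
    for c in blobs((S<40)&(V>120),1000 if cam=="scene" else 3000)[:3]:
        w=np.array([plane(cam,q,.019)[:2] for q in cv2.convexHull(c)[:,0]],np.float32)
        print(cam,"grey",cen(c).round(),[np.round(t,4) for t in cv2.minEnclosingCircle(w)])
    cv2.imwrite(f"pics/f_{cam}.png",I)
E
python3 f.py; python3 -c "
import cv2
cv2.imwrite('pics/f.png',cv2.resize(cv2.imread('pics/f_scene.png')[175:265,230:400],(800,424),interpolation=cv2.INTER_CUBIC))"
```

```text
now tin x,y,z mm [-58.6  -0.  281.7]
scene [351. 231.] 423.5 tin x,y rect mm ((-23.865760803222656, 3.9974231719970703), (52.43546676635742, 92.58931732177734), 78.36665344238281)
scene grey [97. 61.] [array([-0.7155, -0.7648]), np.float64(0.7054)]
scene grey [146. 196.] [array([ 0.1963, -0.5771]), np.float64(0.174)]
scene grey [480.  14.] [array([-0.5037,  0.9458]), np.float64(0.2416)]
wrist [307.  29.] 2662.5 tin x,y rect mm ((-39.09366226196289, 0.2594642639160156), (68.62631225585938, 48.734092712402344), 0.15190383791923523)
wrist grey [126. 166.] [array([ 0.3956, -0.2491]), np.float64(0.0817)]
```

```bash
python3 -c "
from workcell import r
s=r.observe();print(s['clock'],s['dq'].round(1));print(r.job_done())"
```

```text
23.25 [ 0.1  0.1  0.  -0.1 -0.1  0. ]
the job is handed in; nothing more can be done
None
```

I put the block in the tin and laid the lid on the free mat, then handed the job in at 23.3 s of the 69 s allowed. It reported no verdict.

- **Lid:** I lifted it off along the tin's axis by its knob. On the free black mat I pressed it level while still holding it, and the plug seated at 27 N before I let go. The last wrist view puts it about 5 mm from the mat centre. Its outline radius was 81.7 mm against 81 mm, which fits a lid lying flat.
- **Block:** I lowered it along the tin's axis until it touched the floor. I tipped it only partway towards flat, because the push was blocked at about 26 N, probably by the finger knuckles at the rim. I eased off to about zero force and released it.
- **Block's final position:** The scene camera puts it at about x = -24 mm, y = 4 mm in the tin's frame. Its outline measured 93 x 52 mm, which fits it lying on the floor.

**Checks that disagreed or were missing:**
- The wrist view of the block gave a shorter outline, 69 x 49 mm centred at x = -39 mm. I took that to be the tin wall hiding part of it.
- I did not measure the block's height in the tin directly.
- My last enlarged crop was refused by the picture limit.
- The gauge, pliers and level looked unmoved in the pictures, but I did not measure them.

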